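# Hold the fallen sample cell in the light gauge

### The arm

A 6-joint arm with a two-finger parallel gripper is mounted at the origin on a cart in front of the work surface, level with it; the furniture and walls round the work are solid. World frame = base frame: x ahead of the robot, y to its left, z up, the work surface at z = 0. Lengths are in m, angles in rad, forces in N, time in s.
With the tool pointing down it reaches from about 0.35 to 0.925 m from the base axis. Payload 6.4 kg.
Tool frame: the origin (TCP) lies at the very end of the fingers, on their centre line; the grasp point (between the pads) lies 19 mm behind it; z points along the fingers, y is the line along which they close (so a half turn about z gives the same grasp; the last joint's range is limited). The gripper opens to 94 mm and grips with 3 to 60 N. Pads are 16 mm wide; open, the fingers measure 119 mm over their backs; the gripper's body (75 mm by 177 mm) begins 78 mm behind the grasp point.
Start: joints at [1.08, 0.245, 1.558, -0, 1.339, -0.174], TCP at [0.202, 0.618, 0.171] pointing down, gripper open.
Joint ranges: [-3.13, 3.13], [-1.02, 2.26], [0.13, 2.54], [-0.95, 4.09], [0.21, 2.88], [-2.74, 2.74]. Speed limits (rad/s): [2.57, 2.57, 3.14, 3.14, 3.14, 3.14].

### API

Orientations are given as a unit quaternion [w, x, y, z].
In Python, from bench import manip gives the robot as it stands.
- The arm moves only by the shell command python3 -m creep 'ROWS' [FORCE]. ROWS is JSON, a list of rows, each a list of 5 numbers: the shift along the tool's x, y, z in mm, then the turn about the tool's z in degrees, then the finger opening in mm, from 0 to 94. In form: [[tx, ty, tz, spin, hand], ...]. A call has 1 to 20 rows; each row is the pose to reach, as a shift and turn from the pose commanded when the call began, along the tool's axes at that moment; what a row does not reach only later rows make up. A row lasts 1/10 s, in which the tool goes at most 50 mm and 8.59 degrees, less where a joint would pass 70% of its speed; a pose out of reach is approached as far as the arm can. A call with a gripper value outside its range is refused whole. The fingers move at their own pace and stop on an object; FORCE is the grip in N (left out, the last holds). Time passes only in rows, so rows that repeat a pose let the fingers close. It gives the time, the measured TCP pose, the force, the opening and the grip force at its end, in the units of the state.
- manip.get_state(): the state, without advancing time (a new reading comes with each control period).
- manip.read_camera(name): name is "side" or "top" or "wrist"; returns a dict with "color" (400x640x3 uint8, blue, green, red), "fx", "fy", "cx", "cy" (pixels), "pose" (4x4, takes a point from camera to world coordinates); the wrist camera has in their place "tool_from_camera" (4x4, takes a point from camera to tool coordinates, whose origin is the TCP and whose axes are the flange's). Camera axes: x right, y up, looking along -z (the intrinsics and any distortion apply to the point x, -y, -z); pixel columns grow to the right and rows downward; lengths in m; the calibration is good to about 2 mm. A picture is of the moment at which its call begins: read the wrist's pose just before it. There is no depth.
- manip.hand_in(): hands the job in; it is judged then, once.
The state is a dict: "time": time; "joint_pos": joint angles; "qd": joint speeds; "joint_efforts": joint torques, N m; "eef_pos": TCP position; "ee_rot": TCP orientation; "contact_force": force on the tool from outside, world axes, zero at the start; "moment": the same for the moment, N m; "grip_width": finger opening in m; "grip_force": force on a finger pad.
Only numpy, scipy, OpenCV 4.12 (cv2) and the standard library are available. Lean on these libraries where they do the work, as an engineer would, in place of code of your own. Each camera call takes 0.05 s, during which the arm holds its last target. There are 200 camera calls.

### The job

One glass sample cell has toppled over in its lane: stand it upright on the lane floor beside its two neighbours, without upsetting them and keeping your fingers off its clear windows throughout, and let go of it. Then grip it by its two frosted side walls only and lower it upright into the well of the light gauge, its windows facing the two lens tubes. Push it down against the sprung shutter as far as it goes and finish while still holding it there, pressed down in the light path, so that the gauge can read.

Things in the scene. Friction and masses are not known exactly. Their poses are not given: they have to be found in the camera images.
- cell: toppled glass sample cell, 24 x 30 x 84 mm, about 90 g. Origin: centre of its foot; z: up to the stopper. Clear windows: faces at x = +-12 mm; opaque frosted walls: faces at y = +-15 mm, 24 mm wide; both from the foot to 78 mm, then a grey stopper 20 x 26 x 6 mm. At the start its foot is on the lane floor, stopper end over the lane's -x end tab, z 28 deg above level, x up, y level across the lane
- cell_window (a point): centre of the cell's light window, 44 mm above the foot on the cell's z axis; axes as the cell. It belongs on the beam
- neighbour_near: identical cell standing upright in the lane next to the free space, same axes; it stays where it stands
- neighbour_far: identical cell standing upright in the lane behind the first, same axes; it stays where it stands
- cell_lane: low fixed sheet-metal lane, 194 mm long in x, 44 mm wide in y. Origin: centre of its underside. Rubber floor 8 mm up and 36 mm wide between side walls that end 21 mm up; at x = +-94 mm an end tab 28 mm wide rises to 38 mm. Neighbours stand at about x = +28 and +70 mm; the free space is x = -75 to 0 mm, the fallen cell's foot is at about x = -30 mm
- light_gauge: fixed grey light gauge, 112 (x) x 216 (y) x 103 mm high. Origin: centre of its underside. Lamp head (finned) at y = +52 to +102 mm, receiver head (display) at y = -52 to -102 mm; their lens tubes end at y = +-27 mm. Between them, on the origin's z axis, the well; a cell goes in with its x axis along the gauge's y, either way round
- well_mouth (a point): centre of the well's mouth, 40 mm above the gauge's underside; axes as the gauge. The well is a vertical sleeve 34 mm (x) by 28 mm (y) inside, 2 mm clear all round the cell; a flare leads in from 45 mm above the gauge's underside and reaches 23 mm from the axis in x: keep fingertips above it
- beam (a point): middle of the light path on the well's axis, 62 mm above the gauge's underside; axes as the gauge, the light runs along y
- step (a point): top centre of the sprung step in the well on which the cell's foot lands: 34 mm above the gauge's underside when up, 18 mm when fully down. It carries the dark vane, 22 to 24 mm from the axis at +y, that covers the lamp's lens until pushed down
- shutter (a joint): travel of the sprung step and vane: 0 up (light shut off), 0.016 m fully down against a firm stop (light path open). The spring pushes up with about 2.3 N at the top, 4.7 N at the bottom, more than the cell weighs, so the cell must be held down
Not all that is in view belongs to the job. What is shaped like the neighbour_near but purple, turquoise or yellow is not meant.

How it is judged:
By the outcome, as a careful person would: the job done as asked, in the order asked, and still so for the second after the job is handed in, while the arm keeps its last pose, push and grip.
It also fails if it takes over 61 s, if anything falls off the work surface, if the arm or the gripper's body presses on something with over 40 N, if the wrist force passes 120 N, or if a joint passes its speed limit or range.

## Working session

There is one attempt and no reset: what is moved stays moved. The work goes in short steps, Python scripts to look and compute and a shell command to move; the robot and the scene stay as the last step left them, time stands still between calls to the robot, and variables do not carry over. Pictures are saved under pics/ and viewed, at most 10 in all, crops included, and the job is handed in when it is done.

```bash
mkdir -p pics; ls; cat > h.py <<'E'
from bench import manip
import numpy as np, cv2
from scipy.spatial.transform import Rotation as R
def tool():
    s=manip.get_state(); T=np.eye(4); q=s["ee_rot"]; T[:3,:3]=R.from_quat([q[1],q[2],q[3],q[0]]).as_matrix(); T[:3,3]=s["eef_pos"]; return T
def cam(n,save=None):
    T=tool(); c=manip.read_camera(n)
    c["P"]=T@np.array(c["tool_from_camera"]) if n=="wrist" else np.array(c["pose"])
    if save: cv2.imwrite("pics/"+save,c["color"])
    np.save("pics/%s.npy"%n,dict(c),allow_pickle=True)
    return c
def load(n): return np.load("pics/%s.npy"%n,allow_pickle=True).item()
def onz(c,u,v,z):
    P=c["P"]; d=P[:3,:3]@np.array([(u-c["cx"])/c["fx"],-(v-c["cy"])/c["fy"],-1]); o=P[:3,3]
    return o+d*(z-o[2])/d[2]
def proj(c,p):
    q=np.linalg.inv(c["P"])@np.append(p,1); return np.array([c["cx"]+c["fx"]*q[0]/-q[2], c["cy"]-c["fy"]*q[1]/-q[2]])
E
python3 - <<'E'
from h import *
for n in("top","side"):
    c=cam(n,n+"0.png"); print(n,[k for k in c],c["fx"],c["cx"],c["cy"],np.round(c["P"],3).tolist(), c.get("distortion"))
s=manip.get_state(); print(s); print(np.round(tool(),3))
E
```

```text
pics
top ['color', 'fx', 'fy', 'cx', 'cy', 'pose', 'P'] 491.87716523952975 322.7335178737437 216.06839132674037 [[0.005, 0.99, -0.138, 0.386], [-1.0, 0.008, 0.024, -0.003], [0.024, 0.138, 0.99, 1.079], [0.0, 0.0, 0.0, 1.0]] None
side ['color', 'fx', 'fy', 'cx', 'cy', 'pose', 'P'] 386.0741062789762 320.60277674683874 201.20511902458483 [[-0.975, 0.1, -0.2, 0.353], [-0.224, -0.419, 0.88, 0.75], [0.004, 0.902, 0.431, 0.448], [0.0, 0.0, 0.0, 1.0]] None
{'time': 0.1, 'joint_pos': array([ 1.07988920e+00,  2.45725238e-01,  1.55886888e+00,  1.07059312e-05,
        1.33869848e+00, -1.74105936e-01]), 'qd': array([ 0.00024305, -0.00106823, -0.00191129, -0.00078446, -0.00049483,
        0.00049234]), 'joint_efforts': array([-1.42621667e-05, -4.16915989e+01, -3.15523839e+01,  6.86434284e-02,
        3.09900334e-02, -6.74719672e-05]), 'eef_pos': array([0.20220672, 0.61712857, 0.17038024]), 'ee_rot': array([-2.82365223e-04,  1.57740192e-01,  9.87480283e-01, -8.01716405e-04]), 'contact_force': array([-0.11524232, -0.43415097,  0.1360709 ]), 'moment': array([ 0.00112846, -0.04661418,  0.02305282]), 'grip_force': 0.0, 'grip_width': 0.09401704282622926}
[[-0.95   0.312 -0.001  0.202]
 [ 0.312  0.95  -0.001  0.617]
 [ 0.    -0.002 -1.     0.17 ]
 [ 0.     0.     0.     1.   ]]
```

View pics/top0.png

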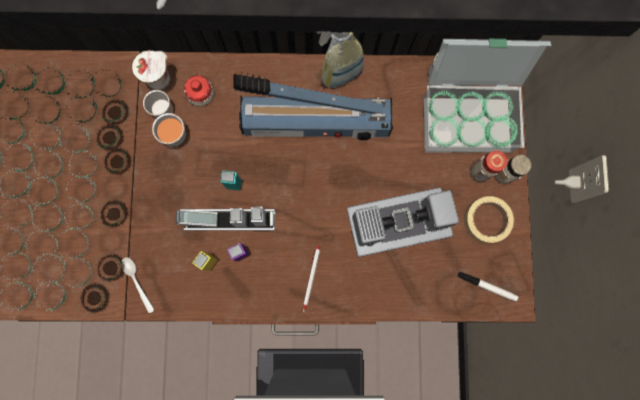

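View pics/side0.png

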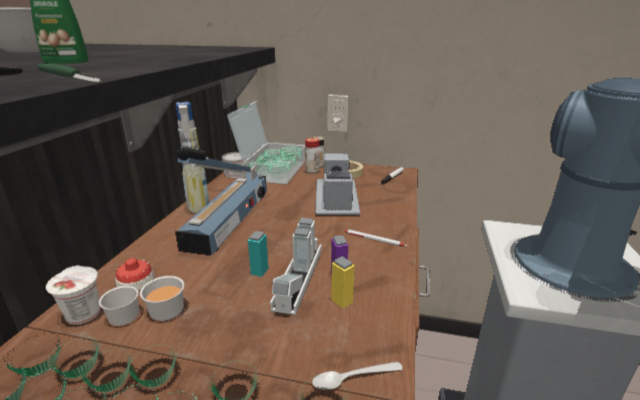

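```bash
python3 - <<'E'
from h import *
c=load("top")["color"]
a=cv2.resize(c[190:250,165:285],None,fx=6.6,fy=5,interpolation=cv2.INTER_CUBIC)[:, :792]
a=cv2.resize(c[195:245,165:285],(792,330),interpolation=cv2.INTER_CUBIC)
b=cv2.resize(c[180:260,340:470],(440,271),interpolation=cv2.INTER_CUBIC)
o=np.zeros((600,792,3),np.uint8);o[:330]=a;o[329:600,:440]=b
cv2.imwrite("pics/crop1.png",o)
E
```

```text
(no output)
```

View pics/crop1.png

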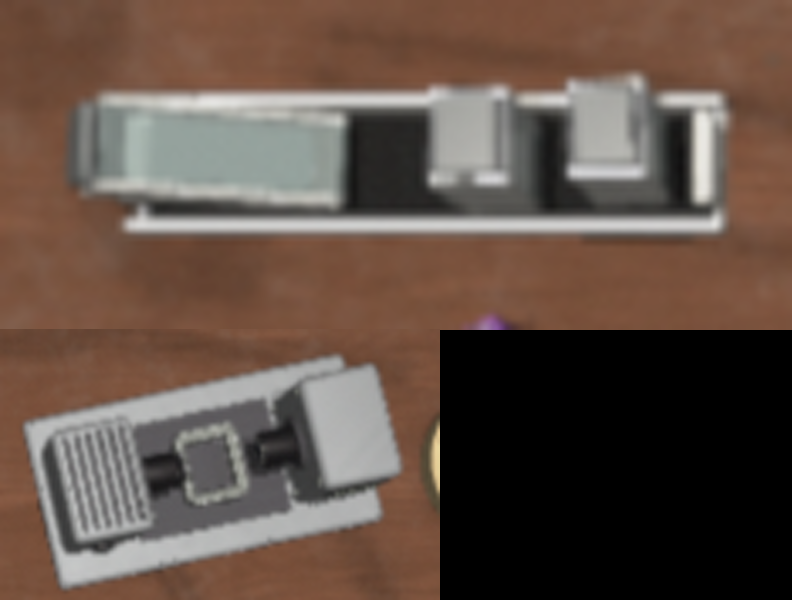

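```bash
python3 - <<'E'
from h import *
c=load("top")
A=lambda x,y:(165+x/6.6,195+y/6.6); B=lambda x,y:(340+x/3.385,180+(y-329)/3.385)
for n,p in dict(br=(724,230),tr=(724,92),bl=(125,230),tl=(100,92)).items(): print(n,onz(c,*A(*p),.021).round(4))
for n,p,z in(("tabR",(703,113),.038),("tabR2",(703,205),.038),("n1",(470,137),.092),("n2",(606,130),.092)): print(n,onz(c,*A(*p),z).round(4))
g=[onz(c,*B(*p),.008) for p in((25,422),(340,356),(380,519),(62,586))]
for q in g: print(q.round(4))
print(np.mean(g,0), np.linalg.norm(g[0]-g[1]),np.linalg.norm(g[1]-g[2]), onz(c,*B(211,463),.045))
d=(g[0]-g[1]+g[3]-g[2]); print("gauge y dir deg",np.degrees(np.arctan2(d[1],d[0])))
E
```

```text
br [0.5024 0.0757 0.021 ]
tr [0.5481 0.0765 0.021 ]
bl [0.501  0.2703 0.021 ]
tl [0.5463 0.2804 0.021 ]
tabR [0.5385 0.0819 0.038 ]
tabR2 [0.5086 0.0814 0.038 ]
n1 [0.5226 0.1485 0.092 ]
n2 [0.5251 0.1071 0.092 ]
[ 0.5547 -0.0825  0.008 ]
[ 0.6005 -0.2905  0.008 ]
[ 0.4929 -0.3135  0.008 ]
[ 0.4481 -0.1061  0.008 ]
[ 0.52404617 -0.19816139  0.008     ] 0.21291894999060765 0.11009834064025818 [ 0.52377466 -0.19689169  0.045     ]
gauge y dir deg 102.30073823684552
```

```bash
python3 -m creep '[[-418,-240,0,71.8,60],[-418,-240,0,71.8,60],[-418,-240,0,71.8,60],[-418,-240,0,71.8,60],[-418,-240,0,71.8,60],[-418,-240,0,71.8,60],[-418,-240,0,71.8,60],[-418,-240,0,71.8,60],[-418,-240,0,71.8,60],[-418,-240,0,71.8,60],[-418,-240,0,71.8,60],[-418,-240,0,71.8,60],[-418,-240,0,71.8,60]]' 3
python3 - <<'E'
from h import *
c=cam("wrist","w1.png"); print(np.round(tool(),4)); print(np.round(c["tool_from_camera"],3),c["fx"]); print(manip.get_state()["joint_pos"].round(3))
t=load("top"); print("turq",onz(t,230,177,.084))
E
```

```text
time: 1.4
eef_pos: [0.5239, 0.2603, 0.171]
ee_rot: [-0.0, 0.706, 0.708, -0.0]
contact_force: [0.2, 0.4, 0.8]
grip_width: 0.0599
grip_force: 0.0
[[-2.700e-03  1.000e+00 -6.000e-04  5.239e-01]
 [ 1.000e+00  2.700e-03  1.000e-04  2.605e-01]
 [ 1.000e-04 -6.000e-04 -1.000e+00  1.711e-01]
 [ 0.000e+00  0.000e+00  0.000e+00  1.000e+00]]
[[-0.     0.964  0.267  0.078]
 [ 1.    -0.     0.001  0.   ]
 [ 0.001  0.267 -0.964 -0.213]
 [ 0.     0.     0.     1.   ]] 317.39740739611534
[0.268 0.096 1.728 0.    1.319 0.265]
turq [0.60406806 0.16475055 0.084     ]
```

View pics/w1.png

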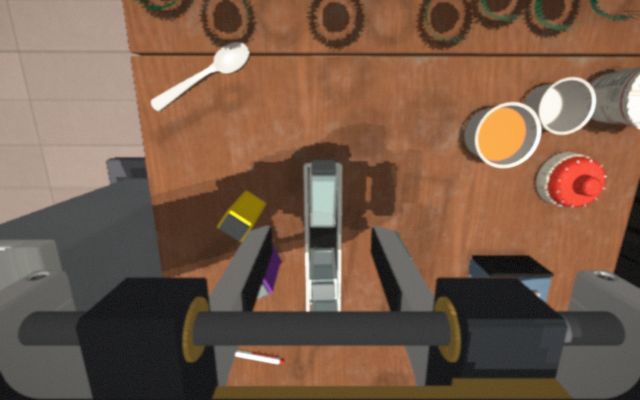

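```bash
python3 - <<'E'
from h import *
c=load("wrist")
for n,u,v,z in(("stop far edge",323,161,.055),("foot upper edge",323,228,.0292),("wallL",304,200,.021),("wallR",342,200,.021),("cellL",309,225,.029),("cellR",337,225,.029),("cellLtop",310,175,.067),("cellRtop",337,175,.067)): print(n,onz(c,u,v,z).round(4))
im=c["color"][140:330,270:380]; cv2.imwrite("pics/w1c.png",cv2.resize(im,None,fx=3.1,fy=3.1,interpolation=cv2.INTER_CUBIC))
E
```

```text
stop far edge [0.5256 0.2842 0.055 ]
foot upper edge [0.526  0.1994 0.0292]
wallL [0.5033 0.2318 0.021 ]
wallR [0.5486 0.2319 0.021 ]
cellL [0.5093 0.2031 0.029 ]
cellR [0.5427 0.2032 0.029 ]
cellLtop [0.5123 0.2718 0.067 ]
cellRtop [0.5399 0.2718 0.067 ]
```

View pics/w1c.png

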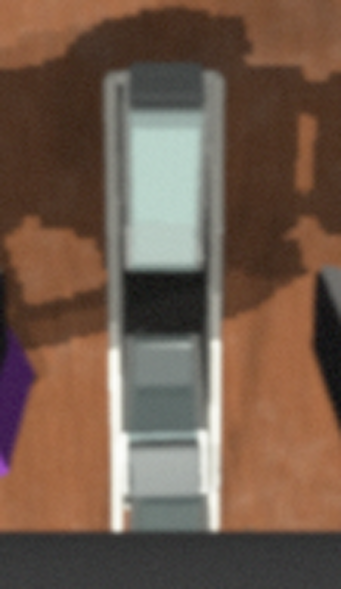

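```bash
python3 -m creep '[[4,1.5,50,0,60],[4,1.5,100,0,60],[4,1.5,125,0,60],[4,1.5,139,0,60],[4,1.5,139,0,60],[4,1.5,139,0,45],[4,1.5,139,0,36],[4,1.5,139,0,32],[4,1.5,139,0,28],[4,1.5,139,0,24],[4,1.5,139,0,24]]' 4
python3 - <<'E'
from h import *
c=cam("wrist","w2.png"); print(np.round(tool()[:3,3],4)); s=manip.get_state(); print(s["grip_width"],s["grip_force"],s["contact_force"])
E
```

```text
time: 2.55
eef_pos: [0.5266, 0.2634, 0.0326]
ee_rot: [0.0, 0.707, 0.707, 0.0]
contact_force: [-0.4, 0.4, -0.1]
grip_width: 0.0239
grip_force: 0.0
[0.5265 0.2633 0.0325]
0.024170946692953475 0.0 [-0.03825987  0.44282988  0.57970165]
```

View pics/w2.png

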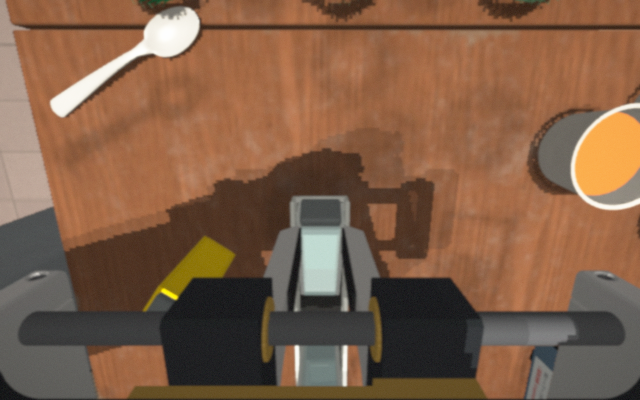

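```bash
python3 - <<'E'
from h import *
c=load("wrist"); T=tool()
for n,p in(("tipL",[8,-12,0]),("tipR",[8,12,0]),("graspL",[8,-12,-19]),("40up",[8,-12,-40])):
    print(n,proj(c,(T@np.append(np.array(p)/1000,1))[:3]).round(0))
P0=np.array([.5258,.175,0])
def cell(x,y,s,th=28):
    t=np.radians(th); lx=-.030-s*np.cos(t)+x*np.sin(t); z=.008+.012*np.cos(t)+s*np.sin(t)+x*np.cos(t)
    return P0+np.array([y,-lx,z])
for x,y,s in((.012,-.015,.078),(.012,.015,.078),(.010,.013,.084),(.012,-.015,0),(-.012,-.015,.078)): print(x,y,s,proj(c,cell(x,y,s)).round(0),cell(x,y,s).round(3))
im=c["color"][180:300,240:400]; cv2.imwrite("pics/w2c.png",cv2.resize(im,None,fx=5,fy=5,interpolation=cv2.INTER_CUBIC))
s=cam("side"); im=s["color"][220:320,240:360]; cv2.imwrite("pics/s2c.png",cv2.resize(im,None,fx=6,fy=6,interpolation=cv2.INTER_CUBIC))
a=cv2.resize(cv2.imread("pics/w2c.png"),(400,300));b=cv2.resize(cv2.imread("pics/s2c.png"),(720,600))[:, :400]
cv2.imwrite("pics/m2.png",np.hstack([np.vstack([a,np.zeros((300,400,3),np.uint8)]),cv2.imread("pics/s2c.png")[:600,:400]]))
E
```

```text
tipL [304. 210.]
tipR [338. 210.]
graspL [303. 219.]
40up [301. 231.]
0.012 -0.015 0.078 [295. 232.] [0.511 0.268 0.066]
0.012 0.015 0.078 [345. 232.] [0.541 0.268 0.066]
0.01 0.013 0.084 [342. 223.] [0.539 0.274 0.067]
0.012 -0.015 0 [301. 297.] [0.511 0.199 0.029]
-0.012 -0.015 0.078 [297. 204.] [0.511 0.28  0.045]
```

View pics/m2.png

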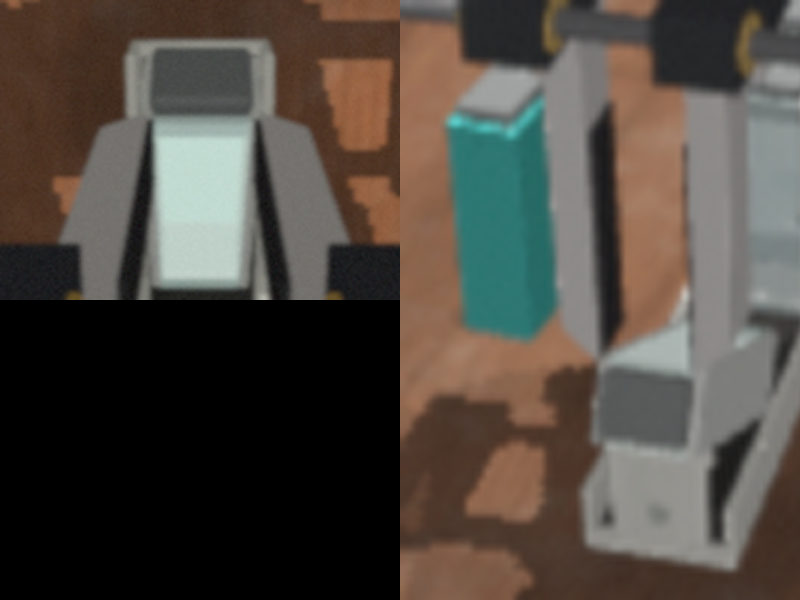

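```bash
python3 - <<'E'
from h import *
c=load("side"); T=tool()
f=lambda p:((proj(c,p)-[240,220])*6+[400-0,0]).round(0)
for g in(.012,.015):
  for n,p in(("tip x-",[8,-g*1e3,0]),("tip x+",[8,g*1e3,0]),("x- 30up",[8,-g*1e3,-30]),("x+ 30up",[8,g*1e3,-30])): print(n,f((T@np.append(np.array(p)/1000,1))[:3]))
P0=np.array([.5258,.175,0])
def cell(x,y,s,th=28):
    t=np.radians(th); lx=-.030-s*np.cos(t)+x*np.sin(t); z=.008+.012*np.cos(t)+s*np.sin(t)+x*np.cos(t)
    return P0+np.array([y,-lx,z])
for x,y,s in((.010,-.013,.084),(.010,.013,.084),(-.010,.013,.084),(-.010,-.013,.084)): print("stopper",x,y,f(cell(x,y,s)))
for p in((-.014,.269,.038),(.014,.269,.038),(-.022,.272,0),(.022,.272,0)): print("lane",f([.5258+p[0],p[1],p[2]]))
E
```

```text
tip x- [694. 467.]
tip x+ [611. 454.]
x- 30up [691. 378.]
x+ 30up [606. 365.]
tip x- [705. 468.]
tip x+ [600. 452.]
x- 30up [702. 379.]
x+ 30up [595. 363.]
stopper 0.01 -0.013 [693. 372.]
stopper 0.01 0.013 [600. 358.]
stopper -0.01 0.013 [591. 433.]
stopper -0.01 -0.013 [684. 448.]
lane [705. 446.]
lane [608. 431.]
lane [734. 567.]
lane [584. 542.]
```

```bash
python3 -m creep '[[0,0,-6,0,24],[0,0,-6,0,40],[0,0,-6,0,60],[0,0,-6,0,60],[0,0,8,0,60],[0,0,18,0,60],[0,0,26,0,60],[0,0,26,0,60]]' 4
python3 - <<'E'
from h import *
c=cam("wrist"); s=cam("side"); print(np.round(tool()[:3,3],4)); st=manip.get_state(); print(st["grip_width"],st["contact_force"])
a=cv2.resize(c["color"][180:300,220:420],(500,300),interpolation=cv2.INTER_CUBIC); b=cv2.resize(s["color"][220:320,270:360],(300,333),interpolation=cv2.INTER_CUBIC)
o=np.zeros((333,800,3),np.uint8);o[:300,:500]=a;o[:,500:]=b;cv2.imwrite("pics/m3.png",o)
E
```

```text
time: 3.45
eef_pos: [0.5247, 0.2629, 0.004]
ee_rot: [-0.001, 0.707, 0.707, -0.002]
contact_force: [-0.0, 0.1, -0.1]
grip_width: 0.0599
grip_force: 0.0
[0.5261 0.2633 0.0058]
0.0597903326073998 [-0.60813828  0.42283784 -0.22639306]
```

View pics/m3.png

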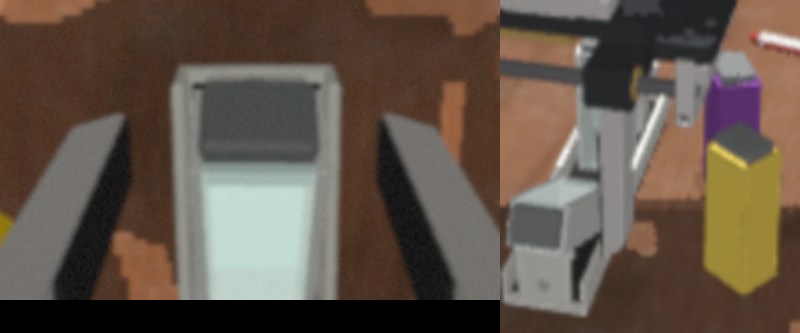

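```bash
python3 -m creep '[[0,0,1,0,50],[0,0,1,0,40],[0,0,1,0,34],[0,0,1,0,30],[0,0,1,0,26],[0,0,1,0,22],[0,0,1,0,22]]' 4
```

```text
time: 4.25
eef_pos: [0.5265, 0.2634, 0.0056]
ee_rot: [0.0, 0.707, 0.707, 0.0]
contact_force: [-1.2, -0.7, 0.9]
grip_width: 0.0301
grip_force: 4.0
```

```bash
python3 -m creep '[[-4,0,-4.6,0,22],[-8.4,0,-9,0,22],[-13,0,-12.8,0,22],[-18.2,0,-16.2,0,22],[-18.2,0,-16.2,0,22]]' 3
python3 - <<'E'
from h import *
s=cam("side"); b=cv2.resize(s["color"][220:320,240:360],(720,600),interpolation=cv2.INTER_CUBIC); cv2.imwrite("pics/s4.png",b)
E
```

```text
time: 4.75
eef_pos: [0.527, 0.2446, 0.0223]
ee_rot: [0.0, 0.707, 0.707, 0.0]
contact_force: [0.1, -0.1, -0.0]
grip_width: 0.0299
grip_force: 3.0
```

View pics/s4.png

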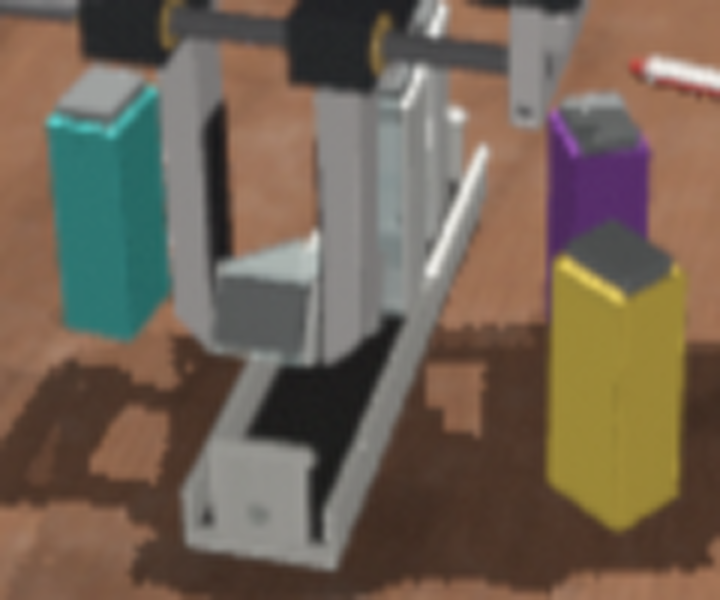

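```bash
cat >> h.py <<'E'
P0=np.array([.5258,.175,0])
def stop(c,th,mode,w=(240,220,6)):
    # mode: pivot about lower foot edge, or rotated about the grip point g0->g1 (lane d,h from pivot)
    g0,g1=mode; t=np.radians(th); out=[]
    for x,y in((.01,.013),(.01,-.013),(-.01,.013),(-.01,-.013)):
        def at(t,x,s): return np.array([s*np.cos(t)-(x+.012)*np.sin(t), s*np.sin(t)+(x+.012)*np.cos(t)])  # (d,h) from corner
        t0=np.radians(28); r=at(t0,0,0)  # grip in cell coords
        c0=np.array(g0); A=lambda t:np.array([[np.cos(t),-np.sin(t)],[np.sin(t),np.cos(t)]])
        gc=A(t0).T@c0      # cell frame coords (s, x+12) of grip
        q=np.array(g1)+A(t)@(np.array([.084,x+.012])-gc)
        p=P0+[y,.0356+q[0],.008+q[1]]; out.append(((proj(c,p)-w[:2])*w[2]).round(0).tolist())
    k=np.array(g1)-A(t)@gc
    return out,"foot corner d,h mm",(k*1e3).round(1)
E
python3 - <<'E'
from h import *
c=load("side")
for th in(28,35,42,48.7): print(th,*stop(c,th,((.0528,.042),(.0342,.0587))))
E
```

```text
28 [[219.0, 267.0], [311.0, 280.0], [211.0, 341.0], [303.0, 354.0]] foot corner d,h mm [-18.6  16.7]
35 [[222.0, 259.0], [313.0, 272.0], [211.0, 333.0], [303.0, 346.0]] foot corner d,h mm [-13.1  10.6]
42 [[224.0, 251.0], [316.0, 264.0], [211.0, 325.0], [303.0, 338.0]] foot corner d,h mm [-6.9  5.2]
48.7 [[227.0, 245.0], [318.0, 257.0], [211.0, 316.0], [303.0, 330.0]] foot corner d,h mm [-0.3  0.7]
```

```bash
python3 -m creep '[[4,0,5,0,22],[4,0,10,0,22],[4,0,12,0,22],[4,0,12,0,27],[4,0,12,0,29]]' 3
python3 -m creep '[[0,0,0,0,29.6]]' 3;python3 -m creep '[[0,0,0,0,29.8]]' 3;
```

```text
time: 5.3
eef_pos: [0.5263, 0.2492, 0.0093]
ee_rot: [-0.0, 0.707, 0.707, -0.0]
contact_force: [0.2, -0.1, -0.8]
grip_width: 0.03
grip_force: 3.0
time: 5.4
eef_pos: [0.5265, 0.2492, 0.0096]
ee_rot: [0.0, 0.707, 0.707, 0.0]
contact_force: [-0.1, 0.5, -1.4]
grip_width: 0.03
grip_force: 3.0
time: 5.5
eef_pos: [0.5266, 0.2492, 0.0098]
ee_rot: [0.0, 0.707, 0.707, 0.0]
contact_force: [1.0, 0.3, 0.0]
grip_width: 0.0298
grip_force: 3.0
```

```bash
python3 -m creep '[[0,0,0,0,30]]' 3;python3 -m creep '[[0,0,0,0,30.1]]' 3; python3 - <<'E'
from h import *
print(manip.get_state()["grip_force"])
c=cam("side"); b=cv2.resize(c["color"][220:320,240:360],(720,600),interpolation=cv2.INTER_CUBIC); cv2.imwrite("pics/s5.png",b)
for th in(28,35,42,48.7): print(th,*stop(c,th,((.0528,.042),(.0386,.0462))))
E
```

```text
time: 5.6
eef_pos: [0.5266, 0.2492, 0.0098]
ee_rot: [0.0, 0.707, 0.707, 0.0]
contact_force: [0.1, -0.3, 0.0]
grip_width: 0.03
grip_force: 0.3
time: 5.7
eef_pos: [0.5266, 0.2492, 0.0098]
ee_rot: [0.0, 0.707, 0.707, 0.0]
contact_force: [-0.2, 0.8, 0.5]
grip_width: 0.03
grip_force: 0.0
0.0
28 [[216.0, 314.0], [308.0, 328.0], [208.0, 388.0], [300.0, 402.0]] foot corner d,h mm [-14.2   4.2]
35 [[218.0, 306.0], [310.0, 319.0], [207.0, 380.0], [299.0, 394.0]] foot corner d,h mm [-8.7 -1.9]
42 [[221.0, 298.0], [312.0, 311.0], [208.0, 372.0], [299.0, 386.0]] foot corner d,h mm [-2.5 -7.3]
48.7 [[224.0, 292.0], [315.0, 305.0], [208.0, 364.0], [300.0, 378.0]] foot corner d,h mm [  4.1 -11.8]
```

```bash
cat >> h.py <<'E'
def seg(b,lo=75,hi=118,y0=180,roi=(150,520,180,520)):
    i=b.astype(int); m=((i.max(2)-i.min(2)<14)&(i.mean(2)>lo)&(i.mean(2)<hi)).astype(np.uint8)
    x0,x1,y0,y1=roi; k=np.zeros_like(m); k[y0:y1,x0:x1]=m[y0:y1,x0:x1]
    k=cv2.morphologyEx(k,cv2.MORPH_OPEN,np.ones((9,9)))
    n,l,st,ce=cv2.connectedComponentsWithStats(k)
    return [(st[j].tolist(),ce[j].round(0).tolist(), cv2.boxPoints(cv2.minAreaRect(np.argwhere(l==j)[:,::-1].astype(np.float32))).round(0).tolist()) for j in range(1,n) if st[j,4]>800]
E
python3 - <<'E'
from h import *
for f in("s4","s5"):
    b=cv2.imread("pics/%s.png"%f); print(f,b[315,265],b[345,265],b[375,255]); 
    for r in seg(b): print(r)
E
```

```text
s4 [91 91 89] [94 94 91] [123 127 128]
([207, 270, 103, 95, 7258], [258.0, 315.0], [[194.0, 349.0], [207.0, 268.0], [314.0, 286.0], [300.0, 367.0]])
s5 [125 131 140] [180 183 174] [87 87 84]
([202, 364, 98, 81, 6799], [251.0, 403.0], [[198.0, 433.0], [208.0, 359.0], [305.0, 373.0], [294.0, 447.0]])
```

```bash
python3 - <<'E'
from h import *
c=load("side")
for d in(0,-5,-10,-14):
  th=np.degrees(np.arctan2(.030,.0584-d/1e3)); t=np.radians(th)
  A=lambda t:np.array([[np.cos(t),-np.sin(t)],[np.sin(t),np.cos(t)]])
  g0=np.array([.0528,.042]); g1=np.array([d/1e3,0])+A(t)@(A(np.radians(28)).T@g0)
  o=stop(c,th,(g0,g1)); print(d,round(th,1),o[0],"ctr",np.mean(o[0],0))
E
```

```text
0 27.2 [[199.0, 363.0], [292.0, 377.0], [191.0, 437.0], [284.0, 452.0]] ctr [241.5  407.25]
-5 25.3 [[203.0, 362.0], [296.0, 376.0], [196.0, 436.0], [288.0, 450.0]] ctr [245.75 406.  ]
-10 23.7 [[208.0, 360.0], [300.0, 374.0], [201.0, 433.0], [293.0, 447.0]] ctr [250.5 403.5]
-14 22.5 [[211.0, 358.0], [303.0, 372.0], [205.0, 430.0], [297.0, 444.0]] ctr [254. 401.]
```

```bash
python3 -m creep '[[0,0,0,0,50],[0,0,0,0,50],[-14,0,0,0,50],[-28,0,0,0,50],[-28,0,7,0,50],[-28,0,14,0,50],[-28,0,14,0,50],[-28,0,14,0,40],[-28,0,14,0,34],[-28,0,14,0,30],[-28,0,14,0,24],[-28,0,14,0,24]]' 3
python3 - <<'E'
from h import *
c=cam("side"); b=cv2.resize(c["color"][220:320,240:360],(720,600),interpolation=cv2.INTER_CUBIC)
for r in seg(b): print(r)
E
```

```text
time: 6.95
eef_pos: [0.5266, 0.2214, -0.0042]
ee_rot: [0.0, 0.707, 0.707, 0.0]
contact_force: [0.4, 0.0, -0.3]
grip_width: 0.0301
grip_force: 3.0
([387, 180, 11, 95, 964], [392.0, 226.0], [[387.0, 274.0], [387.0, 180.0], [397.0, 180.0], [397.0, 274.0]])
([202, 363, 99, 76, 6378], [250.0, 400.0], [[200.0, 434.0], [205.0, 361.0], [302.0, 368.0], [297.0, 441.0]])
```

```bash
python3 -m creep '[[2,0,-2,0,24],[6,0,-2.5,0,24],[10,0,-3,0,24],[14,0,-3.5,0,24],[18,0,-4.3,0,24],[22,0,-5.5,0,24],[25,0,-6.5,0,24],[27.5,0,-7.4,0,24],[27.5,0,-7.4,0,24]]' 3
python3 - <<'E'
from h import *
c=cam("side"); b=cv2.resize(c["color"][220:320,240:360],(720,600),interpolation=cv2.INTER_CUBIC); cv2.imwrite("pics/s6.png",b)
for r in seg(b): print(r)
print(tool()[:3,3])
g0=np.array([-.010+.0206,.027]);
# hypothesis: grip cell coords (s=30,w=16.3)
A=lambda t:np.array([[np.cos(t),-np.sin(t)],[np.sin(t),np.cos(t)]]); g0=A(np.radians(28))@np.array([.030,.0163])
for th in(24,30,35,40,45,50): o=stop(c,th,(g0,(.038,.0351))); print(th,o,np.mean(o[0],0))
E
```

```text
time: 7.9
eef_pos: [0.5266, 0.249, 0.0033]
ee_rot: [0.0, 0.707, 0.707, 0.0]
contact_force: [-0.8, -2.9, 2.8]
grip_width: 0.0301
grip_force: 3.0
([172, 371, 104, 82, 7321], [223.0, 412.0], [[171.0, 450.0], [176.0, 369.0], [277.0, 376.0], [271.0, 457.0]])
[0.52657241 0.24904056 0.00321434]
24 ([[172.0, 396.0], [268.0, 411.0], [165.0, 473.0], [261.0, 488.0]], 'foot corner d,h mm', array([17.2,  8. ])) [216.5 442. ]
30 ([[175.0, 374.0], [271.0, 389.0], [165.0, 452.0], [261.0, 467.0]], 'foot corner d,h mm', array([20.2,  6. ])) [218.  420.5]
35 ([[178.0, 356.0], [274.0, 370.0], [166.0, 434.0], [262.0, 449.0]], 'foot corner d,h mm', array([22.8,  4.5])) [220.   402.25]
40 ([[182.0, 337.0], [277.0, 351.0], [168.0, 415.0], [264.0, 430.0]], 'foot corner d,h mm', array([25.5,  3.3])) [222.75 383.25]
45 ([[186.0, 320.0], [281.0, 333.0], [170.0, 397.0], [266.0, 411.0]], 'foot corner d,h mm', array([28.3,  2.4])) [225.75 365.25]
50 ([[190.0, 302.0], [285.0, 316.0], [173.0, 378.0], [269.0, 392.0]], 'foot corner d,h mm', array([31.2,  1.6])) [229.25 347.  ]
```

```bash
python3 -m creep '[[1,0,1.5,0,24],[2,0,3,0,24],[3,0,4.5,0,24],[4,0,5,0,24],[4,0,5,0,24]]' 3
cat > m.py <<'E'
from h import *
c=cam("side"); b=cv2.resize(c["color"][220:320,240:360],(720,600),interpolation=cv2.INTER_CUBIC); cv2.imwrite("pics/last.png",b)
for r in seg(b): print(r)
p=tool()[:3,3]; g=(p[1]-.2106, p[2]+.0042+.027)
A=lambda t:np.array([[np.cos(t),-np.sin(t)],[np.sin(t),np.cos(t)]]); g0=A(np.radians(28))@np.array([.030,.0163])
for th in range(25,91,5): o=stop(c,th,(g0,g)); print(th,o[0][2:],np.mean(o[0],0),o[2])
E
python3 m.py
```

```text
time: 8.45
eef_pos: [0.5266, 0.2529, -0.002]
ee_rot: [0.0, 0.707, 0.707, 0.0]
contact_force: [-0.3, -2.8, 2.6]
grip_width: 0.0304
grip_force: 3.0
([173, 350, 109, 84, 7018], [229.0, 391.0], [[170.0, 418.0], [183.0, 345.0], [285.0, 363.0], [272.0, 436.0]])
([310, 356, 13, 100, 1000], [315.0, 409.0], [[310.0, 356.0], [322.0, 356.0], [322.0, 455.0], [310.0, 455.0]])
25 [[160.0, 498.0], [257.0, 513.0]] [212.25 467.  ] [22.   1.7]
30 [[161.0, 481.0], [257.0, 496.0]] [213.75 449.25] [24.4  0. ]
35 [[162.0, 463.0], [258.0, 478.0]] [216. 431.] [27.  -1.4]
40 [[163.0, 444.0], [260.0, 459.0]] [218.25 412.25] [29.7 -2.6]
45 [[165.0, 425.0], [262.0, 440.0]] [221.25 393.75] [32.6 -3.6]
50 [[168.0, 406.0], [264.0, 421.0]] [224.75 375.25] [35.5 -4.3]
55 [[171.0, 387.0], [267.0, 402.0]] [228.25 357.5 ] [38.4 -4.8]
60 [[175.0, 368.0], [271.0, 382.0]] [232.75 339.75] [41.4 -5. ]
65 [[179.0, 349.0], [275.0, 364.0]] [237.25 323.  ] [44.3 -4.9]
70 [[183.0, 331.0], [279.0, 345.0]] [241.75 306.75] [47.3 -4.6]
75 [[188.0, 314.0], [283.0, 328.0]] [246.5  291.75] [50.2 -4. ]
80 [[193.0, 297.0], [288.0, 311.0]] [252.  277.5] [53.1 -3.2]
85 [[199.0, 282.0], [293.0, 295.0]] [257.5  264.75] [55.9 -2.2]
90 [[204.0, 267.0], [298.0, 280.0]] [262.5  252.75] [58.6 -0.8]
```

```bash
python3 -m creep '[[-2,0,0,0,24],[-4,0,0,0,24],[-6,0,0,0,24],[-8,0,0,0,24],[-10,0,0,0,24],[-12,0,0,0,24],[-12,0,0,0,24]]' 3; python3 m.py
```

```text
time: 9.2
eef_pos: [0.5263, 0.2403, -0.0021]
ee_rot: [0.0, 0.707, 0.707, -0.0]
contact_force: [0.9, 0.3, 0.5]
grip_width: 0.0302
grip_force: 3.0
([191, 324, 105, 83, 6726], [245.0, 363.0], [[189.0, 391.0], [202.0, 318.0], [299.0, 335.0], [286.0, 408.0]])
25 [[177.0, 467.0], [271.0, 482.0]] [227.75 436.75] [9.5 1.6]
30 [[177.0, 450.0], [272.0, 465.0]] [229.25 419.25] [11.9 -0. ]
35 [[178.0, 433.0], [273.0, 447.0]] [231.25 401.5 ] [14.5 -1.5]
40 [[180.0, 414.0], [275.0, 429.0]] [233.75 383.25] [17.3 -2.7]
45 [[182.0, 396.0], [277.0, 410.0]] [236.75 365.  ] [20.1 -3.7]
50 [[184.0, 377.0], [279.0, 391.0]] [239.75 346.75] [23.  -4.4]
55 [[188.0, 358.0], [282.0, 372.0]] [243.75 329.25] [25.9 -4.9]
60 [[191.0, 340.0], [285.0, 354.0]] [247.75 312.25] [28.9 -5.1]
65 [[195.0, 322.0], [289.0, 335.0]] [252.   295.75] [31.8 -5. ]
70 [[199.0, 304.0], [293.0, 317.0]] [256.5 280. ] [34.8 -4.7]
75 [[204.0, 287.0], [298.0, 300.0]] [261.5  265.25] [37.7 -4.1]
80 [[209.0, 271.0], [302.0, 284.0]] [266.5  251.75] [40.6 -3.3]
85 [[214.0, 256.0], [307.0, 268.0]] [271.5 239. ] [43.4 -2.2]
90 [[219.0, 242.0], [312.0, 254.0]] [276.75 228.  ] [46.1 -0.9]
```

```bash
python3 -m creep '[[-1,0,1.5,0,24],[-3,0,3,0,24],[-6,0,3.5,0,24],[-9,0,3.5,0,24],[-12,0,3.5,0,24]]' 3; python3 m.py | head -2
```

```text
time: 9.75
eef_pos: [0.5264, 0.2284, -0.0055]
ee_rot: [0.0, 0.707, 0.707, -0.0]
contact_force: [-0.6, 2.0, 2.8]
grip_width: 0.0295
grip_force: 3.0
([203, 278, 103, 87, 6694], [254.0, 323.0], [[200.0, 351.0], [215.0, 272.0], [309.0, 290.0], [294.0, 368.0]])
([332, 299, 17, 100, 1128], [340.0, 348.0], [[331.0, 299.0], [345.0, 299.0], [349.0, 398.0], [336.0, 399.0]])
```

```bash
python3 -m creep '[[-3,0,0,0,24],[-6,0,0,0,24],[-9,0,0,0,24],[-12,0,0,0,24],[-15,0,0,0,24]]' 3; python3 m.py
```

```text
time: 10.3
eef_pos: [0.5265, 0.2132, -0.0057]
ee_rot: [0.0, 0.707, 0.707, -0.0]
contact_force: [-0.4, 0.8, 1.6]
grip_width: 0.0303
grip_force: 3.0
([225, 223, 100, 81, 6268], [274.0, 265.0], [[220.0, 292.0], [235.0, 219.0], [328.0, 238.0], [313.0, 311.0]])
([348, 234, 13, 140, 1377], [355.0, 300.0], [[348.0, 234.0], [360.0, 234.0], [360.0, 373.0], [348.0, 373.0]])
25 [[212.0, 414.0], [303.0, 427.0]] [261.   384.25] [-18.   -1.9]
30 [[212.0, 397.0], [303.0, 411.0]] [262.   367.25] [-15.6  -3.6]
35 [[213.0, 380.0], [304.0, 394.0]] [264.   350.25] [-12.9  -5. ]
40 [[215.0, 363.0], [306.0, 376.0]] [266.5 332.5] [-10.2  -6.3]
45 [[217.0, 345.0], [308.0, 358.0]] [269.25 315.25] [-7.4 -7.2]
50 [[219.0, 327.0], [310.0, 340.0]] [272.25 298.  ] [-4.5 -7.9]
55 [[222.0, 309.0], [313.0, 322.0]] [275.75 281.25] [-1.6 -8.4]
60 [[225.0, 291.0], [316.0, 304.0]] [279.5  264.75] [ 1.4 -8.6]
65 [[229.0, 274.0], [320.0, 287.0]] [283.5  249.25] [ 4.4 -8.6]
70 [[233.0, 257.0], [323.0, 270.0]] [287.75 234.5 ] [ 7.3 -8.2]
75 [[237.0, 241.0], [327.0, 253.0]] [292.  220.5] [10.3 -7.7]
80 [[242.0, 226.0], [332.0, 238.0]] [297.   207.75] [13.1 -6.9]
85 [[247.0, 211.0], [336.0, 223.0]] [301.5  195.75] [15.9 -5.8]
90 [[252.0, 198.0], [341.0, 210.0]] [306.5  185.25] [18.6 -4.5]
```

```bash
python3 -m creep '[[0,0,-5,0,24],[10,0,-5,0,24],[22,0,-5,0,24],[30,0,-5,0,24],[36,0,-5,0,24],[36,0,-3,0,24],[36,0,-1,0,24],[36,0,1,0,24],[36,0,1,0,24]]' 3; python3 m.py
```

```text
time: 11.25
eef_pos: [0.5267, 0.2494, -0.0065]
ee_rot: [0.0, 0.707, 0.707, 0.0]
contact_force: [0.0, -1.1, 0.7]
grip_width: 0.03
grip_force: 3.0
([179, 291, 109, 88, 7069], [232.0, 336.0], [[176.0, 363.0], [194.0, 284.0], [291.0, 307.0], [272.0, 385.0]])
25 [[166.0, 503.0], [261.0, 518.0]] [217.25 472.25] [18.5 -2.7]
30 [[166.0, 486.0], [262.0, 501.0]] [218.75 454.5 ] [21.  -4.4]
35 [[167.0, 468.0], [263.0, 483.0]] [220.75 436.25] [23.6 -5.8]
40 [[169.0, 449.0], [265.0, 464.0]] [223.75 417.75] [26.3 -7. ]
45 [[171.0, 431.0], [267.0, 446.0]] [226.5  399.75] [29.1 -8. ]
50 [[174.0, 412.0], [269.0, 426.0]] [229.75 381.  ] [32.  -8.7]
55 [[177.0, 393.0], [272.0, 407.0]] [233.5  363.25] [35.  -9.2]
60 [[180.0, 374.0], [276.0, 388.0]] [237.5  345.75] [37.9 -9.4]
65 [[184.0, 355.0], [279.0, 369.0]] [242.   328.75] [40.9 -9.3]
70 [[189.0, 337.0], [283.0, 351.0]] [246.75 312.75] [43.9 -9. ]
75 [[193.0, 320.0], [288.0, 334.0]] [251.5 298. ] [46.8 -8.4]
80 [[198.0, 304.0], [292.0, 317.0]] [256.5 284. ] [49.7 -7.6]
85 [[204.0, 288.0], [297.0, 301.0]] [261.75 271.  ] [52.4 -6.6]
90 [[209.0, 274.0], [302.0, 287.0]] [267.   259.75] [55.1 -5.2]
```

```bash
python3 -m creep '[[0,0,0,0,32],[0,0,0,0,36],[0,0,0,0,50],[0,0,-10,0,50],[10,0,-20,0,50],[21,0,-21,0,50],[21,0,-21,0,50]]' 3; python3 m.py|head -2; python3 - <<'E'
from h import *
c=load("side")
A=lambda t:np.array([[np.cos(t),-np.sin(t)],[np.sin(t),np.cos(t)]])
for th in(45,50,53,56,60):
    t=np.radians(th); d=.0564-.030/np.tan(t); gc=np.array([.06,.012]); o=stop(c,th,(A(np.radians(28))@gc,np.array([d,0])+A(t)@gc)); print(th,round(d,4),o[0],np.mean(o[0],0),np.array([d,0])+A(t)@gc)
E
```

```text
time: 12.0
eef_pos: [0.5271, 0.2725, 0.0156]
ee_rot: [0.0, 0.706, 0.708, 0.001]
contact_force: [-0.6, -0.6, -0.1]
grip_width: 0.0502
grip_force: 0.0
([181, 298, 105, 80, 6594], [233.0, 338.0], [[179.0, 366.0], [189.0, 295.0], [288.0, 309.0], [277.0, 380.0]])
([320, 346, 14, 102, 994], [326.0, 398.0], [[320.0, 346.0], [331.0, 346.0], [333.0, 447.0], [322.0, 447.0]])
45 0.0264 [[188.0, 323.0], [283.0, 337.0], [173.0, 399.0], [269.0, 414.0]] [228.25 368.25] [0.06034113 0.05091169]
50 0.0312 [[190.0, 307.0], [285.0, 321.0], [173.0, 383.0], [269.0, 397.0]] [229.25 352.  ] [0.06060173 0.05367612]
53 0.0338 [[192.0, 298.0], [287.0, 312.0], [174.0, 372.0], [270.0, 387.0]] [230.75 342.25] [0.06031865 0.05513991]
56 0.0362 [[194.0, 289.0], [289.0, 302.0], [175.0, 361.0], [271.0, 376.0]] [232.25 332.  ] [0.05976787 0.05645257]
60 0.0391 [[197.0, 277.0], [292.0, 290.0], [177.0, 347.0], [273.0, 361.0]] [234.75 318.75] [0.05868719 0.05796152]
```

```bash
python3 -m creep '[[21,0,0,0,40],[0,0,0,0,40],[0,0,0,0,34],[0,0,0,0,30],[0,0,0,0,24],[0,0,0,0,24]]' 3 >/dev/null; echo; python3 m.py|head -1; python3 -c "
from h import *
s=manip.get_state();print(s['time'],s['eef_pos'],s['grip_width'],s['grip_force'],s['contact_force'])"
```

```text
([177, 293, 120, 86, 7242], [234.0, 337.0], [[170.0, 363.0], [185.0, 290.0], [300.0, 313.0], [285.0, 386.0]])
12.7 [0.52627049 0.27075668 0.01427027] 0.030045041089197977 2.99308642745018 [-0.4412257   0.19104976 -1.0786457 ]
```

```bash
python3 -m creep '[[-2,0,0.5,0,24],[-5,0,0,0,24],[-8,0,-0.5,0,24],[-12,0,-1.5,0,24],[-16,0,-2.5,0,24],[-20,0,-3,0,24],[-20,0,-3,0,24]]' 3; python3 m.py|head -1;
```

```text
time: 13.4
eef_pos: [0.5264, 0.25, 0.0173]
ee_rot: [0.0, 0.707, 0.707, -0.0]
contact_force: [0.1, -0.5, -0.1]
grip_width: 0.0304
grip_force: 3.0
([203, 239, 116, 75, 6425], [258.0, 275.0], [[198.0, 300.0], [208.0, 235.0], [321.0, 251.0], [312.0, 317.0]])
```

```bash
cat > m2.py <<'E'
from h import *
c=cam("side"); b=cv2.resize(c["color"][200:300,240:360],(720,600),interpolation=cv2.INTER_CUBIC); cv2.imwrite("pics/last.png",b)
for r in seg(b,roi=(150,520,200,520)): print(r)
p=tool()[:3,3]; g=(p[1]-.2106, p[2]-.0143+.0558)
A=lambda t:np.array([[np.cos(t),-np.sin(t)],[np.sin(t),np.cos(t)]]); g0=A(np.radians(28))@np.array([.060,.012])
for th in range(50,96,5): o=stop(c,th,(g0,g),(240,200,6)); print(th,o[0],np.mean(o[0],0),o[2])
E
python3 m2.py
```

```text
([201, 360, 118, 74, 6429], [258.0, 396.0], [[197.0, 422.0], [205.0, 356.0], [321.0, 371.0], [312.0, 437.0]])
50 [[215.0, 367.0], [308.0, 380.0], [198.0, 439.0], [292.0, 453.0]] [253.25 409.75] [10.5  5.2]
55 [[218.0, 361.0], [310.0, 373.0], [200.0, 431.0], [293.0, 444.0]] [255.25 402.25] [15.3  2.8]
60 [[220.0, 355.0], [312.0, 367.0], [201.0, 422.0], [295.0, 436.0]] [257. 395.] [20.2  0.9]
65 [[223.0, 350.0], [315.0, 362.0], [202.0, 414.0], [296.0, 427.0]] [259.   388.25] [25.4 -0.6]
70 [[226.0, 345.0], [317.0, 358.0], [204.0, 405.0], [298.0, 419.0]] [261.25 381.75] [30.6 -1.6]
75 [[228.0, 341.0], [320.0, 354.0], [206.0, 397.0], [299.0, 410.0]] [263.25 375.5 ] [35.9 -2.2]
80 [[231.0, 338.0], [322.0, 350.0], [208.0, 389.0], [301.0, 402.0]] [265.5  369.75] [41.2 -2.3]
85 [[234.0, 335.0], [324.0, 348.0], [210.0, 381.0], [303.0, 394.0]] [267.75 364.5 ] [46.6 -2. ]
90 [[236.0, 334.0], [327.0, 346.0], [212.0, 374.0], [305.0, 387.0]] [270.   360.25] [51.9 -1.1]
95 [[239.0, 333.0], [329.0, 345.0], [215.0, 367.0], [308.0, 380.0]] [272.75 356.25] [57.   0.1]
```

```bash
python3 -m creep '[[-2,0,2,0,24],[-4,0,3.5,0,24],[-7,0,3.5,0,24],[-10,0,3.5,0,24],[-13,0,3.5,0,24],[-16,0,3.5,0,24]]' 3; python3 m2.py
```

```text
time: 14.1
eef_pos: [0.5267, 0.2344, 0.014]
ee_rot: [0.0, 0.707, 0.707, 0.0]
contact_force: [0.6, 1.3, 1.4]
grip_width: 0.0297
grip_force: 3.0
([222, 316, 115, 76, 5839], [281.0, 355.0], [[222.0, 316.0], [336.0, 316.0], [336.0, 391.0], [222.0, 391.0]])
([282, 440, 39, 61, 1615], [303.0, 475.0], [[282.0, 440.0], [320.0, 440.0], [320.0, 500.0], [282.0, 500.0]])
50 [[235.0, 344.0], [326.0, 356.0], [219.0, 415.0], [311.0, 428.0]] [272.75 385.75] [-6.   1.8]
55 [[237.0, 338.0], [328.0, 350.0], [220.0, 406.0], [312.0, 419.0]] [274.25 378.25] [-1.2 -0.6]
60 [[240.0, 333.0], [330.0, 345.0], [221.0, 398.0], [313.0, 411.0]] [276.   371.75] [ 3.8 -2.5]
65 [[243.0, 328.0], [332.0, 340.0], [223.0, 390.0], [314.0, 402.0]] [278. 365.] [ 8.9 -4. ]
70 [[245.0, 323.0], [335.0, 335.0], [224.0, 381.0], [316.0, 394.0]] [280.   358.25] [14.2 -5.1]
75 [[248.0, 319.0], [337.0, 331.0], [226.0, 373.0], [318.0, 386.0]] [282.25 352.25] [19.5 -5.6]
80 [[250.0, 316.0], [339.0, 328.0], [228.0, 366.0], [319.0, 378.0]] [284. 347.] [24.8 -5.7]
85 [[253.0, 314.0], [341.0, 326.0], [230.0, 358.0], [321.0, 371.0]] [286.25 342.25] [30.1 -5.4]
90 [[255.0, 312.0], [344.0, 324.0], [233.0, 351.0], [323.0, 363.0]] [288.75 337.5 ] [35.4 -4.6]
95 [[258.0, 311.0], [346.0, 323.0], [235.0, 345.0], [325.0, 357.0]] [291. 334.] [40.6 -3.3]
```

```bash
python3 -m creep '[[-3,0,0.5,0,24],[-6,0,0.5,0,24],[-9,0,0.5,0,24],[-12,0,0.5,0,24],[-15,0,0.5,0,24],[-18,0,1,0,24]]' 3; python3 m2.py
```

```text
time: 14.75
eef_pos: [0.5262, 0.2164, 0.0128]
ee_rot: [-0.0, 0.707, 0.707, -0.0]
contact_force: [-1.1, 1.3, 0.9]
grip_width: 0.03
grip_force: 3.0
([241, 287, 114, 60, 5029], [302.0, 316.0], [[241.0, 287.0], [354.0, 287.0], [354.0, 346.0], [241.0, 346.0]])
([346, 341, 12, 102, 985], [351.0, 393.0], [[346.0, 341.0], [357.0, 341.0], [357.0, 442.0], [346.0, 442.0]])
([291, 426, 46, 63, 2231], [316.0, 460.0], [[291.0, 426.0], [336.0, 426.0], [336.0, 488.0], [291.0, 488.0]])
50 [[255.0, 313.0], [344.0, 325.0], [240.0, 381.0], [330.0, 394.0]] [292.25 353.25] [-23.9   0.6]
55 [[258.0, 307.0], [346.0, 319.0], [241.0, 373.0], [331.0, 385.0]] [294. 346.] [-19.1  -1.8]
60 [[260.0, 302.0], [348.0, 313.0], [242.0, 365.0], [332.0, 377.0]] [295.5  339.25] [-14.2  -3.7]
65 [[263.0, 297.0], [350.0, 308.0], [244.0, 357.0], [333.0, 369.0]] [297.5  332.75] [-9.  -5.2]
70 [[265.0, 293.0], [353.0, 304.0], [245.0, 349.0], [335.0, 361.0]] [299.5  326.75] [-3.8 -6.3]
75 [[267.0, 289.0], [355.0, 301.0], [247.0, 341.0], [336.0, 353.0]] [301.25 321.  ] [ 1.5 -6.8]
80 [[270.0, 286.0], [357.0, 298.0], [249.0, 334.0], [338.0, 346.0]] [303.5 316. ] [ 6.8 -6.9]
85 [[272.0, 284.0], [359.0, 295.0], [251.0, 326.0], [340.0, 338.0]] [305.5  310.75] [12.2 -6.6]
90 [[275.0, 283.0], [361.0, 294.0], [253.0, 320.0], [342.0, 331.0]] [307.75 307.  ] [17.4 -5.8]
95 [[277.0, 282.0], [363.0, 293.0], [255.0, 313.0], [344.0, 325.0]] [309.75 303.25] [22.6 -4.5]
```

```bash
python3 -m creep '[[-3,0,0.5,0,24],[-6,0,1,0,24],[-9,0,1.5,0,24],[-11,0,2.5,0,24],[-11,0,3.5,0,24],[-11,0,4,0,24]]' 3; python3 m2.py|grep -v "^[56]"
```

```text
time: 15.4
eef_pos: [0.5266, 0.2057, 0.0093]
ee_rot: [0.0, 0.707, 0.707, -0.0]
contact_force: [-2.1, 1.0, 4.1]
grip_width: 0.0299
grip_force: 3.0
([259, 283, 109, 154, 4218], [326.0, 323.0], [[255.0, 305.0], [326.0, 249.0], [432.0, 384.0], [361.0, 440.0]])
70 [[276.0, 284.0], [363.0, 296.0], [257.0, 339.0], [345.0, 351.0]] [310.25 317.5 ] [-14.1  -9.8]
75 [[279.0, 281.0], [365.0, 292.0], [259.0, 332.0], [347.0, 344.0]] [312.5  312.25] [ -8.8 -10.4]
80 [[281.0, 278.0], [367.0, 289.0], [261.0, 324.0], [348.0, 336.0]] [314.25 306.75] [ -3.5 -10.5]
85 [[283.0, 276.0], [369.0, 287.0], [263.0, 317.0], [350.0, 329.0]] [316.25 302.25] [  1.8 -10.1]
90 [[286.0, 274.0], [371.0, 285.0], [265.0, 311.0], [352.0, 322.0]] [318.5 298. ] [ 7.1 -9.3]
95 [[288.0, 274.0], [373.0, 285.0], [267.0, 305.0], [354.0, 316.0]] [320.5 295. ] [12.3 -8. ]
```

```bash
python3 -m creep '[[0,0,-1,0,24],[0,0,-1,0,28],[0,0,-1,0,31],[0,0,-1,0,34],[0,0,-1,0,40],[0,0,-1,0,50],[0,0,-1,0,50],[0,0,-31,0,50],[0,0,-71,0,50],[0,0,-101,0,50],[0,0,-121,0,50],[0,0,-121,0,50]]' 3
python3 - <<'E'
from h import *
s=cam("side"); w=cam("wrist"); t=cam("top")
f=cv2.INTER_CUBIC
o=np.zeros((600,800,3),np.uint8)
o[:300,:400]=cv2.resize(s["color"][215:305,255:375],(400,300),interpolation=f)
o[:300,400:]=cv2.resize(w["color"][160:310,220:420],(400,300),interpolation=f)
o[300:,:400]=cv2.resize(t["color"][195:240,165:285],(400,150),interpolation=f).repeat(2,0)[:300]
o[300:,400:]=cv2.resize(t["color"][195:245,370:436],(400,300),interpolation=f)
cv2.imwrite("pics/m9.png",o); print(tool().round(4))
E
```

```text
time: 16.65
eef_pos: [0.529, 0.2062, 0.1336]
ee_rot: [0.002, 0.707, 0.707, 0.003]
contact_force: [0.3, -0.2, 1.1]
grip_width: 0.0501
grip_force: 0.0
[[-8.000e-04  1.000e+00 -2.200e-03  5.255e-01]
 [ 1.000e+00  8.000e-04 -4.000e-04  2.055e-01]
 [-4.000e-04 -2.200e-03 -1.000e+00  1.284e-01]
 [ 0.000e+00  0.000e+00  0.000e+00  1.000e+00]]
```

View pics/m9.png

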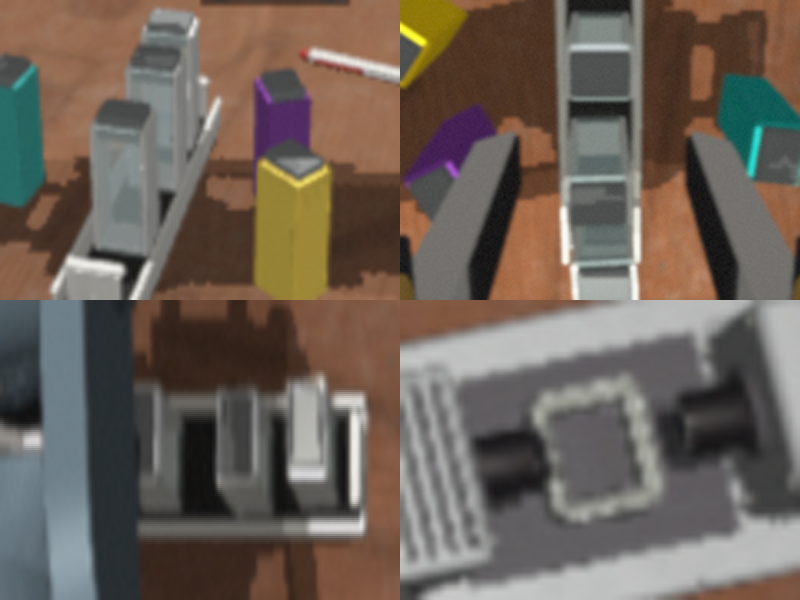

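```bash
python3 - <<'E'
from h import *
w=load("wrist")
for u,v in((304,184),(336,184),(304.5,208.5),(336,208.5),(320,196)): print(onz(w,u,v,.092).round(4))
t=load("top"); print("well rim")
k=lambda x,y:(370+(x-400)*66/400,195+(y-300)*50/300)
for p in((535,400),(632,378),(660,485),(565,518),(598,446)): print(onz(t,*k(*p),.045).round(4))
E
```

```text
[0.5134 0.2234 0.092 ]
[0.5396 0.2234 0.092 ]
[0.5136 0.2024 0.092 ]
[0.5399 0.2024 0.092 ]
[0.5265 0.2132 0.092 ]
well rim
[ 0.5406 -0.1756  0.045 ]
[ 0.5489 -0.2101  0.045 ]
[ 0.5106 -0.2192  0.045 ]
[ 0.4985 -0.1856  0.045 ]
[ 0.5243 -0.1976  0.045 ]
```

```bash
python3 -m creep '[[7.5,0,40,0,50],[7.5,0,80,0,50],[7.5,0,105,0,50],[7.5,0,116,0,50],[7.5,0,116,0,50],[7.5,0,116,0,50],[7.5,0,116,0,40],[7.5,0,116,0,34],[7.5,0,116,0,30],[7.5,0,116,0,24],[7.5,0,116,0,24]]' 15
python3 -m creep '[[0,0,0,0,20],[0,0,0,0,20]]' 25
python3 -c "
from h import *
print(tool().round(4))"
```

```text
time: 17.9
eef_pos: [0.527, 0.2133, 0.0149]
ee_rot: [0.0, 0.707, 0.707, 0.0]
contact_force: [-0.1, -0.1, 5.4]
grip_width: 0.0296
grip_force: 15.0
time: 18.1
eef_pos: [0.5271, 0.2133, 0.0149]
ee_rot: [0.0, 0.707, 0.707, 0.0]
contact_force: [-1.4, -0.4, 6.3]
grip_width: 0.0301
grip_force: 25.0
[[-9.000e-04  1.000e+00  1.000e-03  5.271e-01]
 [ 1.000e+00  9.000e-04  2.000e-04  2.133e-01]
 [ 2.000e-04  1.000e-03 -1.000e+00  1.490e-02]
 [ 0.000e+00  0.000e+00  0.000e+00  1.000e+00]]
```

```bash
python3 -m creep '[[0,0,-15,0,20],[0,0,-40,0,20],[0,0,-80,0,20],[0,0,-115,0,20],[0,0,-130,0,20],[-45,2,-130,-2,20],[-90,4,-130,-4,20],[-135,6,-130,-6,20],[-180,8,-130,-8,20],[-225,10,-130,-10,20],[-270,12,-130,-12.3,20],[-315,14,-130,-12.3,20],[-360,16,-130,-12.3,20],[-405,17,-130,-12.3,20],[-450,18,-130,-12.3,20],[-480,18,-130,-12.3,20],[-498,18,-130,-12.3,20],[-498,18,-130,-12.3,20],[-498,18,-130,-12.3,20],[-498,18,-130,-12.3,20]]' 25
python3 - <<'E'
from h import *
w=cam("wrist","w10.png"); T=tool(); print(T.round(4)); print(manip.get_state()["joint_pos"].round(2))
for p in((.5255,-.1965,.045),(.54,-.18,.045),(.51,-.21,.045)): print(proj(w,np.array(p)).round(0))
q=proj(w,np.array((.5255,-.1965,.045))).astype(int)
i=w["color"].astype(int); g=i.mean(2); print(q); 
sub=g[q[1]-48:q[1]+49:4,q[0]-56:q[0]+57:4]; print("\n".join("".join("%4d"%v for v in r) for r in sub))
E
```

```text
time: 20.1
eef_pos: [0.5449, -0.2831, 0.1437]
ee_rot: [-0.0, 0.626, 0.78, 0.0]
contact_force: [-0.4, 0.8, -0.8]
grip_width: 0.0302
grip_force: 25.0
[[-2.157e-01  9.765e-01 -2.000e-04  5.450e-01]
 [ 9.765e-01  2.157e-01  5.000e-04 -2.831e-01]
 [ 5.000e-04 -1.000e-04 -1.000e+00  1.439e-01]
 [ 0.000e+00  0.000e+00  0.000e+00  1.000e+00]]
[-0.66  0.19  1.68  0.    1.28 -0.88]
[321.  96.]
[340.  81.]
[302. 106.]
[320  95]
  93 174 180 181 180 101  99  97  99  97  71  32  30  61  91  68  34  26  98 113 114 112 113 119 204 214 215 210 130
  86 166 181 182 180 103 100 100  97  98 100  50  37  59  95  68  36  31 106 116 114 117 112 119 204 216 213 210 123
  84 168 179 181 180 106 100  99 100 101 101  41  35  62  88  65  37  35 107 118 115 115 115 118 208 211 213 208 116
  88 167 178 179 180 105 100  99  98  99  99  52  62  97 105 102  66  39 116 117 116 116 114 123 211 211 210 208 118
  84 166 179 181 182 112  99  99 100  98 100  95  75  89  90  85  75  94 108 117 116 116 114 121 211 214 214 202 120
  78 163 180 180 182 108 101  97  99  98  99  89  41  40  39  40  41  74 115 118 116 114 112 1
[... 1545 characters left out ...]
 47  68  87  90  92  81  49  49  50  47  47  48  53  47  62  90  99  99 105 102 101 106 101 131 187 184 182 147 103
  49  63  90  90  88  79  44  46  48  46  47  34  22  25  30  34  37  46 102 101 108 117 105 133 182 181 183 141  96
  47  63  88  89  90  82  49  49  48  48  49  33  20  24  25  23  24  42 102 104 119 119 117 148 182 185 182 136  90
  47  59  88  89  92  86  46  48  52  47  65  51  20  21  21  23  22  42 112 117 121 121 121 160 186 185 180 133  89
  46  58  88  89  89  88  49  47  49  72  99  68  17  21  29  18  23  30 110 117 119 118 120 166 206 185 183 131  95
  48  58  88  89  89  86  47  48  85 100 100  77  25  20  21  14  20  29  73 121 125 125 124 170 213 199 181 128  91
```

```bash
python3 - <<'E'
from h import *
w=load("wrist"); T=tool()
i=w["color"].astype(float).mean(2)
P=[onz(w,u,v,.045) for u,v in((294,95),(346,95),(320,74.5),(320,116.5))]
print(np.linalg.norm(P[0]-P[1]),np.linalg.norm(P[2]-P[3])); c=(P[0]+P[1])/2; d=(P[2]+P[3])/2; print(c,d)
# orientation: right/left base edges (col idx 23.5 and 5)
def edge(v,lo,hi,s): r=s*np.diff(i[v,lo:hi]); return lo+np.argmax(r)
pts=[(edge(v,350,366,1),v) for v in range(50,130,4)]; q=np.array([onz(w,u,v,.01)[:2] for u,v in pts]); k=np.polyfit(q[:,1],q[:,0],1); print("gauge y angle",90-np.degrees(np.arctan(k[0])))
print("tool x angle",np.degrees(np.arctan2(T[1,0],T[0,0])))
for z in(c,d): print("to go (tool mm)",(T[:3,:3].T@(np.array([*z[:2],T[2,3]])-T[:3,3])*1e3).round(1))
E
```

```text
0.048800890908809555 0.037645394612433214
[ 0.52454855 -0.19615675  0.045     ] [ 0.52471403 -0.19690212  0.045     ]
gauge y angle 102.32286148976284
tool x angle 102.45426757121709
to go (tool mm) [89.3 -1.3  0. ]
to go (tool mm) [88.6 -1.3  0. ]
```

```bash
python3 -m creep '[[40,-1,0,0,20],[75,-1.3,0,0,20],[89,-1.3,0,0,20],[89,-1.3,0,0,20],[89,-1.3,25,0,20],[89,-1.3,50,0,20],[89,-1.3,70,0,20],[89,-1.3,80,0,20],[89,-1.3,87,0,20],[89,-1.3,94,0,20],[89,-1.3,98,0,20],[89,-1.3,98,0,20]]' 25
python3 -c "
from h import *
print(tool().round(4)[:3,3],manip.get_state()['contact_force'],manip.get_state()['moment'])"
```

```text
time: 21.35
eef_pos: [0.5254, -0.1987, 0.0488]
ee_rot: [0.0, 0.627, 0.779, -0.0]
contact_force: [-5.6, 3.3, 12.0]
grip_width: 0.03
grip_force: 25.0
[ 0.5254 -0.1987  0.0488] [-5.59268333  3.25125778 11.98115851] [ 0.56385371  1.30728494 -0.08284646]
```

```bash
python3 -m creep '[[0,0,-6,0,20],[0,0,-12,0,20],[0,0,-12,0,20],[0,0,-12,0,20]]' 25
python3 - <<'E'
from h import *
w=cam("wrist","w11.png"); T=tool(); s=manip.get_state(); print(T.round(4),s["contact_force"].round(1),s["moment"].round(2))
c=np.array([.5246,-.1965]); print("to go",(T[:3,:3].T@(np.array([*c,T[2,3]])-T[:3,3])*1e3).round(1))
# top of the stopper in wrist image vs predicted, to see tilt/offset of the cell in the grip
i=w["color"].astype(int).mean(2); h=T[2,3]-.0149+.008+.084
for x,y in((10,-13),(10,13),(-10,-13),(-10,13)):
    p=T[:3,3]+T[:3,:3]@np.array([x,y,0])/1e3; p[2]=h; print((x,y),proj(w,p).round(0))
sub=i[150:262:4,276:368:4]; print("\n".join("%d "%(150+4*k)+"".join("%4d"%v for v in r) for k,r in enumerate(sub)))
E
```

```text
time: 21.75
eef_pos: [0.5248, -0.1983, 0.0582]
ee_rot: [0.0, 0.627, 0.779, 0.0]
contact_force: [-0.0, 0.8, -0.9]
grip_width: 0.0299
grip_force: 25.0
[[-0.2138  0.9769  0.      0.5246]
 [ 0.9769  0.2138 -0.     -0.1981]
 [-0.      0.     -1.      0.0579]
 [ 0.      0.      0.      1.    ]] [ 0.8  0.2 -0.1] [-0.11  0.04  0.03]
to go [ 1.6  0.4 -0. ]
(10, -13) [293. 256.]
(10, 13) [348. 256.]
(-10, -13) [294. 294.]
(-10, 13) [347. 294.]
150   89  64  65  64  65  62  64  64  65  64  64  66  61  62  61  70  89  90 118 122 122 113 111
154   66  54  54  52  53  92 108  89  27  28  34  37  30  30  28  21  49  97 118 124 122 113 114
158   69  53  54  51  78 107 110  91  24  25  27  25  25  25  16  25  49  73  72  68  67  71 105
162   74  55  55  64 102 108 107  91  20  22  25  23  25  25  25  26  48  75  69  53  55  51  59
166   75  55  63  91 108 109 105  93  32  23  27  26  26  28  27  25  56  69  59  55  56  51  55
170   77  53 105 107 108 107 107  95  32  35  25  23  33  32  26  25  61  56  55  53  53  52  54
174   92 104 108 107 108 107 109  96  29  36  47  23  30  35  26  19  50  53  52
[... 1353 characters left out ...]
7  68 113 111 111  98
234  114 113 111 114  88 114 117 116 118 120 119 117 119 118 120 120 116 116  84 109 113 115 112
238  112 113 111 113  70 117 120 114 105 107 107 105 106 105 107 106 117 117 100 104 113 112 112
242  113 112 113 108  74 116 117 110 109 108 107 108 107 105 106 108 117 117 113  85 110 111 110
246  112 113 111 108  90 117 116 108 106 107 106 105 106 105 106 107 115 115 119  62 111 112 114
250  112 113 113  94 114 128 120 121 121 119 121 121 120 121 121 121 123 132 122  71 111 110 114
254  113 113 112  72 128 148 176 175 174 174 176 174 175 174 176 175 175 176 142  72 107 112 112
258  113 114 112  50 128 110  69  69  66  68  68  70  66  70  66  67  70  70 135  70  94 113 112
```

```bash
python3 -m creep '[[1.6,0.4,0,0,20],[1.6,0.4,0,0,20],[1.6,0.4,5,0,20],[1.6,0.4,9,0,20],[1.6,0.4,12,0,20],[1.6,0.4,14,0,20],[1.6,0.4,14,0,20]]' 25
python3 - <<'E'
from h import *
T=tool(); s=manip.get_state(); print(T[:3,3].round(4),(T[:3,:3].T@s["contact_force"]).round(1),(T[:3,:3].T@s["moment"]).round(2))
E
```

```text
time: 22.5
eef_pos: [0.5242, -0.196, 0.0432]
ee_rot: [-0.001, 0.627, 0.779, 0.0]
contact_force: [-0.3, 1.4, -0.6]
grip_width: 0.0294
grip_force: 25.0
[ 0.5242 -0.196   0.0432] [ 1.4 -0.   0.6] [-0.    0.23 -0.01]
```

```bash
python3 -m creep '[[0,0,3,0,20],[0,0,6,0,20],[0,0,9,0,20],[0,0,12,0,20],[0,0,12,0,20]]' 30
python3 - <<'E'
from h import *
T=tool(); s=manip.get_state(); print(T[:3,3].round(4),(T[:3,:3].T@s["contact_force"]).round(1),(T[:3,:3].T@s["moment"]).round(2))
E
```

```text
time: 23.0
eef_pos: [0.5245, -0.196, 0.0318]
ee_rot: [-0.0, 0.627, 0.779, 0.0]
contact_force: [-0.9, 4.3, 3.6]
grip_width: 0.0299
grip_force: 30.0
[ 0.5245 -0.196   0.0318] [ 4.4  0.1 -3.6] [ 0.16  0.88 -0.05]
```

```bash
python3 -m creep '[[1,0,0,0,20],[1,0,0,0,20],[1,0,2.5,0,20],[1,0,5,0,20],[1,0,7,0,20],[1,0,7,0,20]]' 30
python3 - <<'E'
from h import *
T=tool(); s=manip.get_state(); print(T[:3,3].round(4),(T[:3,:3].T@s["contact_force"]).round(1),(T[:3,:3].T@s["moment"]).round(2))
E
```

```text
time: 23.6
eef_pos: [0.5245, -0.1959, 0.025]
ee_rot: [0.0, 0.627, 0.779, -0.0]
contact_force: [-0.5, -0.3, 2.6]
grip_width: 0.0296
grip_force: 30.0
[ 0.5245 -0.1959  0.025 ] [-0.2 -0.6 -2.6] [ 0.35  0.2  -0.02]
```

```bash
python3 -m creep '[[0,0,1,0,20],[0,0,1,0,20]]' 35; python3 -m creep '[[0,0,1,0,20],[0,0,1,0,20]]';python3 -m creep '[[0,0,1,0,20],[0,0,1,0,20]]'
python3 - <<'E'
from h import *
T=tool(); s=manip.get_state(); print(T[:3,3].round(4),(T[:3,:3].T@s["contact_force"]).round(1),(T[:3,:3].T@s["moment"]).round(2))
E
```

```text
time: 23.8
eef_pos: [0.5246, -0.1959, 0.0248]
ee_rot: [0.0, 0.627, 0.779, -0.0]
contact_force: [-4.0, 1.9, 9.3]
grip_width: 0.0297
grip_force: 35.0
time: 24.0
eef_pos: [0.5246, -0.196, 0.0248]
ee_rot: [-0.0, 0.627, 0.779, -0.0]
contact_force: [-6.5, 3.5, 14.4]
grip_width: 0.03
grip_force: 35.0
time: 24.2
eef_pos: [0.5247, -0.196, 0.0247]
ee_rot: [-0.0, 0.627, 0.779, -0.001]
contact_force: [-8.0, 3.9, 20.7]
grip_width: 0.03
grip_force: 35.0
[ 0.5247 -0.196   0.0247] [  5.6  -7.  -20.7] [ 1.79  1.37 -0.02]
```

```bash
python3 -m creep '[[0,-0.3,-1.3,0,20],[0,-0.3,-1.3,0,20],[0,-0.3,-1.3,0,20],[0,-0.3,-1.3,0,20],[0,-0.3,-1.3,0,20]]' 35
python3 - <<'E'
from h import *
T=tool(); s=manip.get_state(); print(T[:3,3].round(4),(T[:3,:3].T@s["contact_force"]).round(1),(T[:3,:3].T@s["moment"]).round(2),s["grip_force"],s["time"])
E
```

```text
time: 24.7
eef_pos: [0.5246, -0.1959, 0.0248]
ee_rot: [0.0, 0.627, 0.779, -0.0]
contact_force: [-4.8, 3.3, 12.0]
grip_width: 0.0298
grip_force: 35.0
[ 0.5246 -0.1959  0.0248] [  4.3  -3.9 -12.1] [ 0.97  0.88 -0.06] 35.0042188167572 24.7
```

```bash
python3 -c "
from bench import manip
print(manip.hand_in())"
```

```text
the job is handed in; nothing more can be done
None
```

I stood the fallen cell upright in its lane and let go of it. I then gripped it again by its frosted walls and pushed it to the firm stop in the light gauge (about 12 N down, 35 N grip). The job was handed in at 24.7 s with the cell still held there. During the righting it slipped once, dropping back a few millimetres into the lane. Before I found that the fingertips sit about 30 mm short of the stated TCP, they closed just above its upper window, with no contact force measured. Both neighbours were still standing in the last picture I viewed, before I carried the cell to the gauge; I did not picture the seated cell.

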